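# Check a return spring on the lever spring tester

### The job

Check the return spring that stands in the grey tray: seat it over the spigot on the spring tester's plate, then swing the lever down and squeeze the spring until the load dial reads 20 N (needle in the green sector), hold it there for a second without ever letting the needle reach the red, and swing the lever fully back up. The trailing pointer stays where the lever pushed it: if it stopped above the red reference mark the spring is good and belongs in the green tray, if below it is tired and belongs in the red tray; stand it there upright. Move the pointer with the lever only, and leave the mark and everything else on the bench alone.

Things in the scene. Friction and masses are not known exactly. Their poses are not given: they have to be found in the camera images.
- tester: fixed lever spring tester, grey-blue base 170 mm (x) by 215 mm (y from -80 to 135), 50 mm high. Origin: on the bench under the spigot axis; z up. Hinge at +y; the lever points to -y when down, and its bar stands 340 mm above the bench when up. Scale post at x = -73, y = -24 to -88 mm, top 185 mm above the bench. Load dial on the +x side, to x = 125 mm, 80 mm high
- spigot (a point): centre of the round steel load plate (64 mm wide, its top about 72 mm above the bench), at the foot of the spigot: a stub 21 mm wide and 10 mm high with a tapered nose. The plate weighs: it sinks 0.125 mm per N and drives the dial
- press_pad: swivelling steel pad with a flat face 30 mm wide, under the lever 90 mm from the hinge; it bears flat on the top of the spring. Origin: on the lever's centre line, on the swivel axis, 16 mm above the pad's face
- lever (a joint): angle of the aluminium lever, rad: 0 is level, growing upwards to its rest at 1.75, just past upright, where it stays by itself (let go below about 1.6 it may fall); lower stop at -0.15. Lever and pad weigh 0.28 kg. The pad meets the spring between about 0.17 and 0.31, and 20 N is reached between about 0.00 and 0.14, depending on the spring
- lever_hinge (a point): point on the lever's hinge axis, in the lever's middle plane, 118 mm above the bench. The axis is level, along the tester's x
- lever_bar (a point): middle of the lever's red handle bar, 220 mm from the hinge axis. The bar is 18 mm thick, 84 mm long, parallel to the hinge axis, held at both ends by a fork, 112 mm wide over all, with an open window 60 mm deep behind the bar; its red sleeve turns freely, so it can stay gripped while the lever swings. The point turns with the lever, its x along the bar
- needle (a joint): angle of the orange needle of the load dial, rad: 0.1 rad per N of force on the plate, 2.0 is 20 N. The green sector is 1.8 to 2.2, the red begins at 2.6 and ends at 3.0. The standing spring alone shows about 0.4 N
- pointer: trailing pointer, a black slider with an orange top, 30 by 18 by 4 mm, on the face of the scale post: it starts near the top; the pin on the lever's side (135 mm from the hinge) pushes it down and friction keeps it at the lowest place. Origin: middle of its orange upper edge line, the height to compare with the mark
- mark: red reference mark, a tab 16 by 14 by 2.6 mm clipped to the scale post beside the pointer. Origin: on its middle line, the height to compare with. It must stay where it is
- spring: loose steel compression spring standing upright, 32 mm outside, 26 mm inside, free height 46 to 58 mm (it varies), about 40 g. Stiffness about 1.5 N/mm. Grip it around its lower 26 mm; the coils above give way. Origin: centre of its underside, z up
- tray_in: grey tray where the spring starts, fixed, 110 by 110 mm, walls 3 mm thick and 16 mm high, inner floor 3 mm above the bench. Origin: centre of its underside
- tray_ok: green tray for good springs, fixed, same size and origin as the grey one
- tray_bad: red tray for tired springs, fixed, same size and origin as the grey one
- reel: bystander: black component reel lying flat, 178 mm wide, 14 mm thick; origin at the centre of its underside
- screwdriver: bystander: yellow-handled screwdriver lying flat, 190 mm long along its x
- caliper: bystander: steel and black caliper lying flat, 235 mm long along its x
- tweezers: bystander: steel tweezers lying flat, 115 mm long along its x, origin at the joined end
- jar: bystander: amber jar with a black lid, 52 mm wide, 70 mm high; origin at the centre of its underside
- clip_block: bystander: black test clip block on four feet, 40 by 62 mm, 44 mm high; origin at the centre of its underside
Mind the look-alikes: they are no part of the job. Of the things shaped like the tray_ok, the green one is meant.

How it is judged (in metres and radians):
On the way, in this order (a step that is already met when the one before it is completed fails the run):
1. the spring stands on the tester's plate, seated around the spigot, and has been let go (horizontal distance between spring and spigot below 0.005 m and z of spring in the frame of spigot below 0.003 m and angle between spring's own z axis and vertical below 0.1 rad and contact force between the fingers and spring below 0.1 N), for 0.2 s.
2. the lever's pad squeezes the spring with the load dial in the green sector (18 to 22 N) for 0.5 s (value of joint needle between 1.8 and 2.2 rad and contact force between press_pad and spring above 14 N), for 0.5 s.
At the end, for the whole second after the job is handed in: the spring stands upright (within 0.15 rad), at rest and let go on the floor of the green tray if the trailing pointer stopped above the reference mark, or of the red tray if below (within 1.5 mm of the mark either tray counts); the lever is back up (above 1.55 rad) and at rest (((z of pointer in the frame of mark above -0.0015 m and x of spring in the frame of tray_ok between -0.05 and 0.05 m and y of spring in the frame of tray_ok between -0.05 and 0.05 m and z of spring in the frame of tray_ok below 0.007 m) or (z of pointer in the frame of mark below 0.0015 m and x of spring in the frame of tray_bad between -0.05 and 0.05 m and y of spring in the frame of tray_bad between -0.05 and 0.05 m and z of spring in the frame of tray_bad below 0.007 m)) and angle between spring's own z axis and vertical below 0.15 rad and linear speed of spring below 0.02 m/s and value of joint lever above 1.55 rad and velocity of joint lever below 0.1 rad/s and contact force between the fingers and spring below 0.1 N); the robot touches nothing.
It fails at once if the load on the plate never reaches the red of the dial (26 N) (value of joint needle above 2.6 rad).
It fails at once if the reference mark is not shifted (2 mm) (distance of mark from where it was at the start of the episode above 0.002 m).
It fails at once if the trailing pointer is not pushed by the robot itself (contact force between the fingers and pointer above 0.5 N).
It fails at once if none of the bystanders (reel, screwdriver, caliper, tweezers, jar, clip block) is moved by 30 mm (distance of any of reel, screwdriver, caliper, tweezers, jar, clip_block from where it was at the start of the episode above 0.03 m).
It also fails if it takes over 72 s, if anything falls off the work surface, if the arm or the gripper's body presses on something with over 40 N, if the wrist force passes 120 N, or if a joint passes its speed limit or range.

### The arm

A 6-joint arm with a two-finger parallel gripper is mounted at the origin on the work surface. World frame = base frame: x ahead of the robot, y to its left, z up, the work surface at z = 0. Lengths are in m, angles in degrees, forces in N, time in s.
With the tool pointing down it reaches from about 0.425 to 0.95 m from the base axis. Payload 3.5 kg.
Tool frame: the origin (TCP) lies midway between the tips of the shut fingers; the grasp point (between the pads) lies 19 mm behind it (bot.hold_point_z is the distance from the TCP to the grasp point, in m); z points along the fingers, y is the line along which they close (so a half turn about z gives the same grasp; the last joint's range is limited). The gripper opens to 85 mm and grips with 20 to 120 N. Pads are 22 mm wide; open, the fingers measure 114 mm over their backs; the gripper's body (76 mm by 85 mm) begins 54 mm behind the grasp point. The pads swing forward as they close: fully open they stand 13 mm farther back than shut.
Start: joints at [62.051, 16.404, 90.338, -0, 73.258, -8.594], TCP at [0.224, 0.637, 0.231] pointing down, gripper open.
Joint ranges: [-158.93, 158.93], [-51.34, 127.21], [12.03, 142.37], [-87.48, 267.48], [13.55, 161.25], [-162.69, 162.69]. Speed limits (degrees/s): [159.86, 159.86, 180, 180, 180, 180].

### API

Orientations are given as a 3x3 rotation matrix whose columns are the frame's x, y, z axes.
In Python, from bench import bot gives the robot as it stands. The module is installed in compiled form; this text tells all that it offers.
- The arm moves only by the tool jog_arm, never from a script. Its arguments are lists of equal length, an entry for each row: "hand": the finger opening in m, from 0 to 0.0854; "slide": the shift along the tool's x, y, z in m, a list of three; "spin": the turn about the tool's z in degrees. In form: {"hand": [hand, ...], "slide": [[dx, dy, dz], ...], "spin": [spin, ...]}. A call has 1 to 12 rows; each row shifts and turns the commanded pose from where the row before left it, along the tool's axes as they then stand; what a row does not reach is not made up. A row lasts 1/8 s, in which the tool goes at most 62.5 mm and 10.7 degrees, less where a joint would pass 70% of its speed; a pose out of reach is approached as far as the arm can. A call with a gripper value outside its range is refused whole. The fingers move at their own pace and stop on an object; "grip_force" is the grip in N (left out, the last holds). Time passes only in rows, so rows that do not move let the fingers close. It gives the time, the measured TCP pose, the force, the opening and the grip force at its end, in the units of the state.
- bot.state(): the state, without advancing time (a new reading comes with each control period).
- bot.grab_frame(name): name is "side" or "top"; returns the picture (480x640x3 uint8, blue, green, red); there is no depth.
- bot.camera_params(name): a dict with "fx", "fy", "cx", "cy" (pixels), "k1" (the pictures are not rectified: a ray, as slopes to the right and down, at radius r is drawn at 1 + k1 r^2 times it, then the intrinsics apply), "R" (3x3) and "t" (3): a world point X has camera coordinates R X + t. Camera axes: x right, y down, z forward; pixel columns grow to the right and rows downward; lengths in m; the calibration is good to about 2 mm. A picture is of the moment at which its call begins. camera_params takes no time and is no camera call.
- bot.hand_in(): hands the job in; it is judged then, once.
Trained networks look in the newest picture that a camera, given by its name, has taken for a name from the list of things; names that differ only in an ending like _2 or _b are one class to them, and where a whole thing is asked for, a point or a joint stands for the part that bears it (a point fixed in the world has none). Each returns a list of dicts, best first, with "p" (0 to 1); they miss things now and then, are a little off and sometimes report something else, mostly with a low value. They report only what shows in the picture. A call takes as long as a camera call. They do not tell look-alikes from the thing itself.
- bot.boxes_of(camera, label): "location" ([column, row] in pixels, amid what is visible of it).
- bot.cut_out(camera, label): "pixels" (480x640 bool, what is visible of it) and "location" ([column, row] in pixels, amid what is visible of it).
- bot.mark_of(camera, label): "location" ([column, row] in pixels: a listed point, or the origin of a listed thing).
The state is a dict: "t": time; "joint_pos": joint angles; "qvel": joint speeds; "joint_torque": joint torques, N m; "tool_pos": TCP position; "tcp_rot": TCP orientation; "force": force on the tool from outside, world axes, zero at the start; "wrist_torque": the same for the moment, N m; "grip_width": finger opening in m; "grasp_force": force on a finger pad.
Only numpy, scipy, OpenCV 4.12 (cv2) and the standard library are available. Lean on these libraries where they do the work, as an engineer would, in place of code of your own. Each camera call takes 0.05 s, during which the arm holds its last target. There are 200 camera calls.

## Working session

There is one attempt and no reset: what is moved stays moved. The work goes in short steps, Python scripts to look and compute and a tool call to move; the robot and the scene stay as the last step left them, time stands still between calls to the robot, and variables do not carry over. Pictures are saved under pics/ and viewed, at most 10 in all, crops included, and the job is handed in when it is done.

Besides the shell and the picture viewer there is one more tool, called after "Emit:" as name(argument=value, ...), one argument or row to a line, values as JSON. jog_arm: Moves the arm, as the interface text tells. Its arguments: {"type":"object","properties":{"hand":{"type":"array"},"slide":{"type":"array"},"spin":{"type":"array"},"grip_force":{"type":"number"}},"required":["hand","slide","spin"]}

```bash
mkdir -p pics; cat > h.py <<'E'
import numpy as np, cv2
from bench import bot
from scipy.optimize import least_squares
def ray(cam,px):
    c=bot.camera_params(cam); R=np.array(c["R"]);t=np.array(c["t"])
    K=np.array([[c["fx"],0,c["cx"]],[0,c["fy"],c["cy"]],[0,0,1.]])
    u=cv2.undistortPoints(np.array([[px]],float),K,np.array([c["k1"],0,0,0.]))  # approx
    u=u[0,0]; 
    d=R.T@np.array([u[0],u[1],1]); return -R.T@t,d/np.linalg.norm(d)
def onz(cam,px,z):
    o,d=ray(cam,px); return o+d*(z-o[2])/d[2]
def proj(cam,X):
    c=bot.camera_params(cam); p=np.array(c["R"])@np.array(X)+np.array(c["t"])
    s=p[:2]/p[2]; s=s*(1+c["k1"]*(s@s)); return np.array([c["fx"]*s[0]+c["cx"],c["fy"]*s[1]+c["cy"]])
def tri(a,b):
    o1,d1=ray(*a);o2,d2=ray(*b)
    A=np.stack([d1,-d2],1); s=np.linalg.lstsq(A,o2-o1,rcond=None)[0]
    p=o1+s[0]*d1;q=o2+s[1]*d2
    return (p+q)/2,np.linalg.norm(p-q)
E
python3 - <<'E'
from h import *
np.set_printoptions(precision=3,suppress=True)
for c in("top","side"):
    cv2.imwrite(f"pics/{c}0.png",bot.grab_frame(c))
    p=bot.camera_params(c);print(c,p["k1"],p["fx"],-np.array(p["R"]).T@p["t"])
    for n in ["tester","spigot","lever_hinge","lever_bar","pointer","mark","spring","tray_in","tray_ok","tray_bad","reel","screwdriver","caliper","tweezers","jar","clip_block","press_pad"]:
        print(n,[(np.round(m["location"],1).tolist(),round(m["p"],2),np.round(onz(c,m["location"],0)[:2],3).tolist()) for m in bot.mark_of(c,n)[:3]])
s=bot.state();print(s)
E
```

```text
top 0.014626798418401027 480.6972736721046 [0.221 0.075 1.307]
tester [([359.8, 244.8], 0.85, [0.527, -0.027])]
spigot [([357.7, 239.6], 0.55, [0.541, -0.021])]
lever_hinge [([324.3, 226.0], 0.87, [0.574, 0.075]), ([320.9, 216.9], 0.55, [0.6, 0.086]), ([359.1, 239.1], 0.36, [0.543, -0.024])]
lever_bar [([309.2, 198.0], 0.67, [0.653, 0.124])]
pointer [([467.4, 243.9], 0.74, [0.55, -0.326]), ([373.3, 259.2], 0.66, [0.489, -0.067])]
mark [([235.0, 309.9], 0.7, [0.323, 0.301])]
spring [([466.8, 242.5], 0.69, [0.554, -0.325])]
tray_in [([461.4, 244.1], 0.59, [0.549, -0.31])]
tray_ok [([231.3, 266.9], 0.67, [0.44, 0.323]), ([184.8, 185.9], 0.62, [0.665, 0.481]), ([222.4, 361.6], 0.56, [0.185, 0.319])]
tray_bad [([244.6, 217.2], 0.81, [0.584, 0.301])]
reel [([388.6, 158.7], 0.64, [0.789, -0.098])]
screwdriver [([460.8, 192.1], 0.63, [0.701, -0.307]), ([387.8, 159.3], 0.61, [0.787, -0.095])]
caliper [([305.3, 296.5], 0.62, [0.372, 0.114]), ([466.6, 244.0], 0.59, [0.55, -0.324]), ([322.6, 227.9], 0.29, [0.568, 0.08])]
tweezers [([419.0, 313.4], 0.46, [0.348, -0.196])]
jar [([276.3, 164.1], 0.
[... 1368 characters left out ...]
27.2, 246.7], 0.92, [0.749, 0.241])]
clip_block [([260.9, 239.6], 0.65, [0.33, 0.304])]
press_pad [([355.2, 212.1], 0.74, [0.586, 0.418]), ([428.1, 250.2], 0.42, [0.748, 0.226])]
{'t': 1.8, 'joint_pos': array([62.051, 16.405, 90.34 ,  0.   , 73.258, -8.595]), 'qvel': array([ 0.045,  0.043,  0.006,  0.002, -0.02 ,  0.011]), 'joint_torque': array([  0.   , -40.595, -29.293,  -0.   ,   0.001,   0.   ]), 'tool_pos': array([0.224, 0.637, 0.231]), 'tcp_rot': array([[-0.943,  0.331, -0.   ],
       [ 0.331,  0.943, -0.   ],
       [ 0.   , -0.   , -1.   ]]), 'force': array([-0.21 , -0.15 , -0.512]), 'wrist_torque': array([0.009, 0.024, 0.018]), 'grasp_force': 0.0, 'grip_width': 0.08520863880517521}
```

View pics/top0.png

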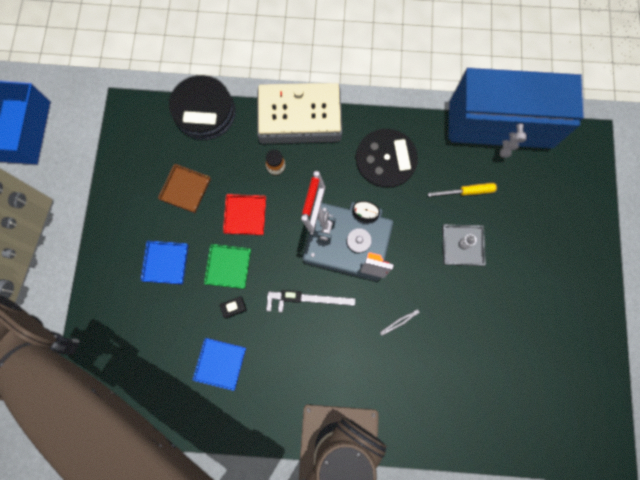

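View pics/side0.png

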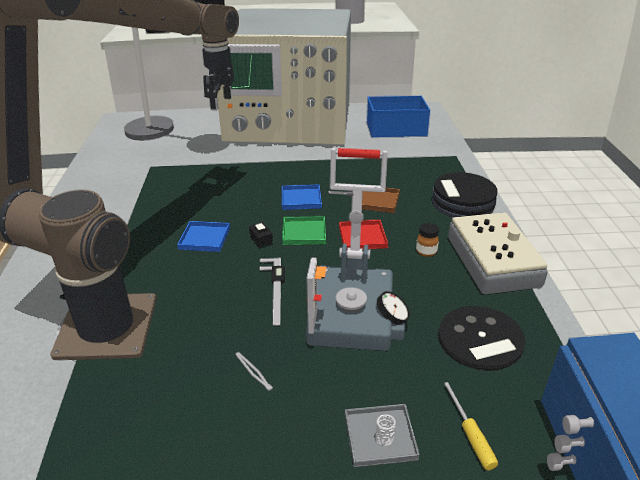

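The top view shows the grey tray at (464,244) with the spring at (468,240). The green tray is at (228,266) and the red one at (245,215); the blue trays and the brown one are decoys. The tester is at (350,240), with its lever up.

In the side view the spring is at (385,430), the load plate at (351,298), the pointer at (320,272), the mark at (318,298) and the bar at (360,153).

Next I'll fit the tester pose and draw it over enlarged crops.

```bash
cat > fit.py <<'E'
from h import *
np.set_printoptions(precision=4,suppress=True)
ob={}
for k in range(4):
  for c in("top","side"):
    im=bot.grab_frame(c)
    for n in ["tester","spigot","lever_hinge","lever_bar","spring","tray_in"]:
        r=[m for m in bot.mark_of(c,n)]
        if r: ob.setdefault((c,n),[]).append(r[0]["location"])
for k,v in ob.items(): print(k,np.median(v,0),np.std(v,0))
P={"tester":(0,0,0),"spigot":(0,0,.072),"lever_hinge":(0,.09,.118),"lever_bar":(0,.09-.22*np.cos(1.75),.118+.22*np.sin(1.75))}
def W(p,X):
    c,s=np.cos(p[2]),np.sin(p[2]);return np.array([p[0]+c*X[0]-s*X[1],p[1]+s*X[0]+c*X[1],X[2]])
def f(p): return np.concatenate([proj(c,W(p,P[n]))-np.median(v,0) for (c,n),v in ob.items() if n in P])
r=least_squares(f,[.53,-.02,-.2],loss="soft_l1",f_scale=1.5);p=r.x;print(p,np.degrees(p[2]),f(p).reshape(-1,2))
for n in("spring","tray_in"): print(n,tri(("top",np.median(ob["top",n],0)),("side",np.median(ob["side",n],0))), onz("top",np.median(ob["top",n],0),.003),onz("side",np.median(ob["side",n],0),.003))
np.save("tester.npy",p)
def draw(c,box,k,name):
    im=bot.grab_frame(c);x0,y0,x1,y1=box
    z=cv2.resize(im[y0:y1,x0:x1],None,fx=k,fy=k,interpolation=cv2.INTER_CUBIC)
    q=lambda X:tuple(int(round(v)) for v in ((proj(c,W(p,X))-[x0,y0]+.5)*k))
    def pl(L,col): cv2.polylines(z,[np.array([q(X) for X in L])],False,col,1)
    pl([(-.085,-.08,.05),(.085,-.08,.05),(.085,.135,.05),(-.085,.135,.05),(-.085,-.08,.05)],(0,255,255))
    pl([(.032*np.cos(a),.032*np.sin(a),.072) for a in np.linspace(0,6.3,40)],(0,255,0))
    pl([(.0105*np.cos(a),.0105*np.sin(a),.079) for a in np.linspace(0,6.3,40)],(255,0,255))
    pl([(-.042,P["lever_bar"][1],P["lever_bar"][2]),(.042,P["lever_bar"][1],P["lever_bar"][2])],(255,255,0))
    pl([(-.073,-.024,.185),(-.073,-.088,.185),(-.073,-.088,.05)],(255,0,0))
    cv2.imwrite(name,z)
draw("top",(295,160,405,290),4,"pics/t1.png");draw("side",(290,135,420,355),2.7,"pics/s1.png")
a,b=cv2.imread("pics/t1.png"),cv2.imread("pics/s1.png")
h=max(a.shape[0],b.shape[0]);pad=lambda i:cv2.copyMakeBorder(i,0,h-i.shape[0],0,0,0)
m=np.hstack([pad(a),pad(b)]);print(m.shape);cv2.imwrite("pics/m1.png",m)
E
python3 fit.py
```

```text
('top', 'tester') [358.85 245.95] [0.789  1.0615]
('top', 'spigot') [356.95 241.45] [0.6534 2.8874]
('top', 'lever_hinge') [324.4 227. ] [1.3964 2.1206]
('top', 'lever_bar') [307.25 197.7 ] [14.4909 14.2175]
('top', 'spring') [467.35 243.  ] [1.3946 0.2586]
('top', 'tray_in') [461.9  243.05] [0.9808 1.3766]
('side', 'tester') [349.7 322.7] [18.3118 39.2751]
('side', 'spigot') [349.2 294.2] [0.5735 0.9741]
('side', 'lever_hinge') [352.9  253.05] [1.1121 1.0259]
('side', 'lever_bar') [362.8  153.75] [0.8105 0.9014]
('side', 'spring') [382.95 438.  ] [1.8939 1.6271]
('side', 'tray_in') [379.7 436.8] [0.9899 1.2083]
[ 0.5224 -0.0165 -0.1897] -10.87144185434464 [[-2.9693  0.1326]
 [ 1.1667 -1.3486]
 [ 1.0967  0.1504]
 [ 2.4411 -1.4392]
 [-1.0996 -1.715 ]
 [ 0.1683  0.9529]
 [ 0.4843 -1.4833]
 [-5.2111 -2.1277]]
spring (array([ 0.5503, -0.3235,  0.0082]), np.float64(0.0011148220577451495)) [ 0.5522 -0.3251  0.003 ] [ 0.5506 -0.32    0.003 ]
tray_in (array([ 0.5494, -0.3119, -0.0031]), np.float64(0.00606204572434671)) [ 0.551 -0.31   0.003] [ 0.5453 -0.317   0.003 ]
(594, 791, 3)
```

View pics/m1.png

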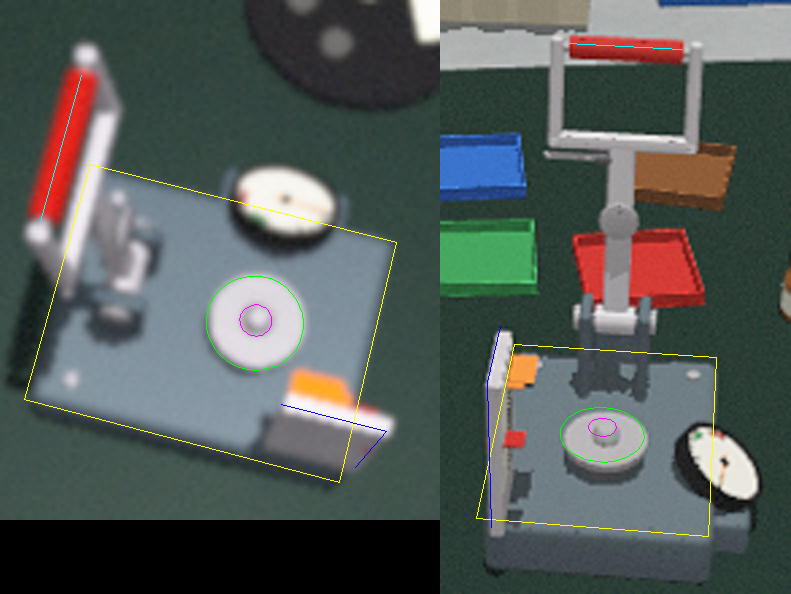

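The fit lies close to the picture. In the top view the plate centre is near (359,241), and the bar and base edges match to within about 1–2 px. I'll refine it by colour, then start moving.

```bash
cat > ref.py <<'E'
from h import *
np.set_printoptions(precision=4,suppress=True)
p0=np.load("tester.npy")
def W(p,X):
    c,s=np.cos(p[2]),np.sin(p[2]);return np.array([p[0]+c*X[0]-s*X[1],p[1]+s*X[0]+c*X[1],X[2]])
def comp(mask,near):
    n,l,s,c=cv2.connectedComponentsWithStats(mask.astype(np.uint8)); best=[i for i in range(1,n) if s[i,4]>25]
    i=min(best,key=lambda i:np.linalg.norm(c[i]-near)); return l==i,c[i],s[i,4]
bar=(0,.09-.22*np.cos(1.75),.118+.22*np.sin(1.75)); obs=[]
for c in("top","side"):
    im=bot.grab_frame(c); cv2.imwrite(f"pics/r_{c}.png",im)
    hsv=cv2.cvtColor(im,cv2.COLOR_BGR2HSV);H,S,V=cv2.split(hsv)
    m,ce,a=comp(((H<8)|(H>172))&(S>150)&(V>90),proj(c,W(p0,bar)));print(c,"bar",ce,a);obs.append((c,bar,ce,1))
    q=proj(c,W(p0,(0,0,.072)))
    m,ce,a=comp((S<45)&(V>130),q); cs=cv2.findContours(m.astype(np.uint8),0,1)[0]
    e=cv2.fitEllipse(cv2.convexHull(max(cs,key=len)));print("plate",q,ce,a,e);obs.append((c,(0,0,.072 if c=="top" else .070),e[0],2))
    for n,z in(("tray_in",.0),("spring",.0)):
        r=bot.cut_out(c,n)
        if r:
            r=min(r,key=lambda r:np.linalg.norm(np.array(r["location"])-proj(c,(.55,-.318,0))))
            cs=max(cv2.findContours(r["pixels"].astype(np.uint8),0,1)[0],key=len)
            print(n,r["p"],r["location"],r["pixels"].sum(),cv2.minAreaRect(cs),cv2.boundingRect(cs))
def f(p): return np.concatenate([(proj(c,W(p,X))-o)*w for c,X,o,w in obs])
r=least_squares(f,p0);print(r.x,np.degrees(r.x[2]),f(r.x).reshape(-1,2));np.save("tester2.npy",r.x)
print("needle tip",[ (c,proj(c,W(r.x,(.1,-.0,.08)))) for c in("top","side")])
b=np.hstack([cv2.resize(cv2.imread(f"pics/r_{c}.png")[y:y+60,x:x+80],None,fx=5,fy=5,interpolation=cv2.INTER_CUBIC) for c,x,y in(("top",428,215),("side",340,398))]);cv2.imwrite("pics/spr.png",b)
print(bot.state()["t"])
E
python3 ref.py
```

```text
top bar [310.4434 195.8058] 309
plate [358.1167 240.1014] [364.1272 245.6309] 802 ((369.0987854003906, 248.94049072265625), (33.24767303466797, 58.785430908203125), 126.20697021484375)
tray_in 0.96 [459.6, 243.9] 1531 ((463.5, 245.0), (42.0, 43.0), 90.0) (442, 224, 44, 43)
spring 0.46 [470.2, 242.7] 166 ((467.25, 241.75001525878906), (11.31370735168457, 16.26345443725586), 45.0) (460, 235, 16, 14)
side bar [358.6933 152.9908] 326
plate [349.3683 295.1529] [352.6511 302.1707] 2918 ((354.4476318359375, 301.1468505859375), (78.4627685546875, 93.62769317626953), 97.08826446533203)
tray_in 0.82 [374.3, 436.6] 3423 ((381.3532409667969, 434.2525634765625), (60.29008102416992, 70.3968505859375), 83.2901611328125) (344, 403, 76, 64)
spring 0.94 [384.7, 428.1] 512 ((385.0, 429.5), (31.0, 18.0), 90.0) (376, 414, 19, 32)
[ 0.5204 -0.0371 -0.1921] -11.006914675254302 [[  8.9053   1.864 ]
 [ -6.446  -15.1536]
 [ -0.7061   3.2819]
 [-10.0231   2.7082]]
needle tip [('top', array([375.0776, 205.4129])), ('side', array([399.1899, 302.4476]))]
5.0
```

View pics/spr.png

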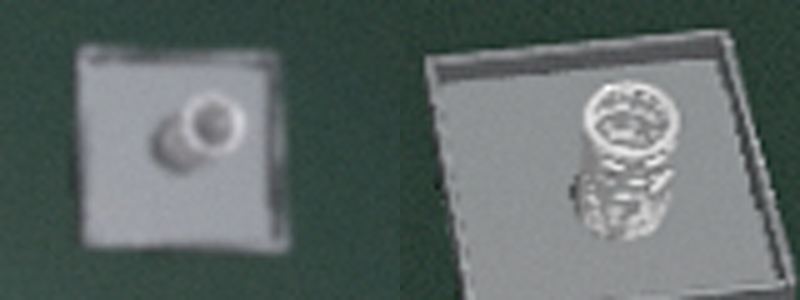

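The spring stands in the upper right of the grey tray. The centre of its top ring is at (470.6,239.8) in the top view and (386.4,421.6) in the side view, so it is the only spring and the right one. The plate threshold failed because it merged with the base, so I'll use a local Otsu threshold.

```bash
cat > ref2.py <<'E'
from h import *
np.set_printoptions(precision=4,suppress=True)
p0=np.load("tester.npy")
def W(p,X):
    c,s=np.cos(p[2]),np.sin(p[2]);return np.array([p[0]+c*X[0]-s*X[1],p[1]+s*X[0]+c*X[1],X[2]])
bar=(0,.09-.22*np.cos(1.75),.118+.22*np.sin(1.75)); obs=[("top",bar,(310.44,195.8),.5),("side",bar,(358.7,153),1)]
for c in("top","side"):
    g=cv2.cvtColor(cv2.imread(f"pics/r_{c}.png"),cv2.COLOR_BGR2GRAY)
    q=proj(c,W(p0,(0,0,.072))).round().astype(int);w=18
    s=cv2.resize(g[q[1]-w:q[1]+w+1,q[0]-w:q[0]+w+1],None,fx=4,fy=4,interpolation=cv2.INTER_CUBIC)
    t,m=cv2.threshold(s,0,255,8)
    n,l,st,ce=cv2.connectedComponentsWithStats(m);i=l[m.shape[0]//2,m.shape[1]//2] or 1+st[1:,4].argmax()
    cs=max(cv2.findContours((l==i).astype(np.uint8),0,1)[0],key=len);e=cv2.fitEllipse(cv2.convexHull(cs))
    o=(np.array(e[0])+.5)/4-.5+q-w;print(c,t,o,np.array(e[1])/4,e[2],proj(c,W(p0,(0,0,.072))),cv2.boundingRect(cs))
    # model: ellipse of plate rim at .072
    obs.append((c,(0,0,.072 if c=="top" else .0715),o,2))
def f(p): return np.concatenate([(proj(c,W(p,X))-o)*w for c,X,o,w in obs])
r=least_squares(f,p0);print(r.x,np.degrees(r.x[2]),f(r.x).reshape(-1,2));np.save("tester2.npy",r.x)
print("plate tri",tri(("top",obs[2][2]),("side",obs[3][2])),"bar tri",tri(("top",obs[0][2]),("side",obs[1][2])),W(r.x,bar))
print("spring top",tri(("top",(470.6,239.8)),("side",(386.4,421.6))))
for c,n in(("top",(463.7,244.5)),("side",(381.3,434.3))):print("tray",onz(c,n,.01))
E
python3 ref2.py
```

```text
top 173.0 [358.9863 239.5829] [23.3058 24.3285] 119.3270263671875 [358.1167 240.1014] (31, 26, 95, 94)
side 143.0 [350.9237 297.0218] [20.6685 31.4285] 92.1553955078125 [349.3683 295.1529] (18, 41, 127, 83)
[ 0.5248 -0.0201 -0.1844] -10.567733300376311 [[ 0.484  -0.0869]
 [-0.0637 -0.6236]
 [ 1.1187 -0.4923]
 [-0.4807 -1.1757]]
plate tri (array([ 0.5251, -0.0189,  0.0687]), np.float64(0.0006694387950821324)) bar tri (array([0.5488, 0.109 , 0.332 ]), np.float64(0.0001636000707492)) [0.5485 0.1069 0.3345]
spring top (array([ 0.5519, -0.32  ,  0.0479]), np.float64(0.003326244727531634))
tray [ 0.5454 -0.3129  0.01  ]
tray [ 0.5477 -0.3171  0.01  ]
```

Emit:
jog_arm(
  hand=[0.06, 0.06, 0.06, 0.06, 0.06, 0.06, 0.06, 0.06, 0.06, 0.06, 0.06, 0.06],
  slide=[
    [-0.0356, -0.0423, 0],
    [-0.0356, -0.0423, 0],
    [-0.0356, -0.0423, 0],
    [-0.0356, -0.0423, 0],
    [-0.0356, -0.0423, 0],
    [-0.0356, -0.0423, 0],
    [-0.0356, -0.0423, 0],
    [-0.0356, -0.0423, 0],
    [-0.0356, -0.0423, 0],
    [-0.0356, -0.0423, 0],
    [-0.0338, -0.0464, 0],
    [-0.0338, -0.0464, 0],
  ],
  spin=[0, 0, 0, 0, 0, 0, 0, 0, 0, 0, 0, 0],
)

```text
t: 6.5
tool_pos: [0.4528, 0.008, 0.2318]
tcp_rot: [[-0.943, 0.332, 0.001], [0.332, 0.943, -0.0], [-0.001, 0.0, -1.0]]
force: [0.9, -0.6, -0.1]
grip_width: 0.0603
grasp_force: 0.0
```

Emit:
jog_arm(
  hand=[0.06, 0.06, 0.06, 0.06, 0.06, 0.06],
  slide=[
    [-0.0338, -0.0464, 0],
    [-0.0338, -0.0464, 0],
    [-0.0338, -0.0464, 0],
    [-0.0338, -0.0464, 0],
    [-0.0338, -0.0464, 0],
    [-0.0338, -0.0464, 0],
  ],
  spin=[0, 0, 0, 0, 0, 0],
)

```text
t: 7.25
tool_pos: [0.5518, -0.322, 0.2315]
tcp_rot: [[-0.943, 0.332, 0.0], [0.332, 0.943, -0.0], [-0.0, 0.0, -1.0]]
force: [0.2, 0.4, 1.1]
grip_width: 0.0599
grasp_force: 0.0
```

Emit:
jog_arm(
  hand=[0.06, 0.06, 0.06, 0.06, 0.06, 0.06, 0.06, 0.06],
  slide=[
    [0, 0, 0.01],
    [0, 0, 0.015],
    [0, 0, 0.015],
    [0, 0, 0.015],
    [0, 0, 0.015],
    [0, 0, 0.015],
    [0, 0, 0.015],
    [0, 0, 0.015],
  ],
  spin=[10.2, 10.2, 10.2, 10.2, 10.2, 10.2, 10.1, 10.1],
)

```text
t: 8.25
tool_pos: [0.5515, -0.3201, 0.116]
tcp_rot: [[0.192, 0.981, 0.0], [0.981, -0.192, -0.0], [-0.0, 0.0, -1.0]]
force: [0.5, 0.2, -0.1]
grip_width: 0.0603
grasp_force: 0.0
```

Emit:
jog_arm(
  hand=[0.055, 0.055, 0.055, 0.055, 0.055, 0.055],
  slide=[
    [0, 0, 0.035],
    [0, 0, 0.035],
    [0, 0, 0.025],
    [0, 0, 0.01],
    [0, 0, 0.006],
    [0, 0, 0],
  ],
  spin=[0, 0, 0, 0, 0, 0],
)

```text
t: 9.0
tool_pos: [0.5519, -0.3204, 0.006]
tcp_rot: [[0.187, 0.982, 0.001], [0.982, -0.187, -0.001], [-0.0, 0.001, -1.0]]
force: [0.8, -0.2, -0.0]
grip_width: 0.0549
grasp_force: 0.0
```

Emit:
jog_arm(
  hand=[0.028, 0.028, 0.028, 0.028, 0.028],
  slide=[
    [0, 0, 0],
    [0, 0, 0],
    [0, 0, 0],
    [0, 0, 0],
    [0, 0, 0],
  ],
  spin=[0, 0, 0, 0, 0],
  grip_force=20,
)

```text
t: 9.62
tool_pos: [0.5522, -0.3207, 0.0067]
tcp_rot: [[0.187, 0.982, 0.002], [0.982, -0.187, -0.001], [-0.001, 0.002, -1.0]]
force: [-0.3, 0.4, 5.6]
grip_width: 0.0316
grasp_force: 20.2
```

Emit:
jog_arm(
  hand=[0.028, 0.028, 0.028, 0.05, 0.05, 0.05],
  slide=[
    [0, 0, -0.004],
    [0.006, -0.003, 0],
    [0, 0, 0.004],
    [0, 0, 0],
    [0, 0, 0],
    [0, 0, 0],
  ],
  spin=[0, 0, 0, 0, 0, 0],
)

```text
t: 10.38
tool_pos: [0.5493, -0.3134, 0.0048]
tcp_rot: [[0.187, 0.982, -0.001], [0.982, -0.187, 0.0], [0.0, -0.001, -1.0]]
force: [-0.1, 0.0, 0.6]
grip_width: 0.0501
grasp_force: 0.0
```

Emit:
jog_arm(
  hand=[0.05, 0.05, 0.05, 0.05, 0.05, 0.05, 0.05, 0.05, 0.05, 0.05],
  slide=[
    [0, 0, 0],
    [0, 0, 0],
    [0, 0, 0],
    [0, 0, 0],
    [0, 0, 0],
    [0, 0, 0],
    [0, 0, 0],
    [0, 0, 0],
    [0, 0, 0],
    [0, 0, 0],
  ],
  spin=[-10, -10, -10, -10, -10, -10, -10, -10, -10, 0],
)

```text
t: 11.62
tool_pos: [0.5495, -0.3135, 0.005]
tcp_rot: [[-0.982, 0.189, -0.0], [0.189, 0.982, 0.0], [0.0, 0.0, -1.0]]
force: [0.6, -0.7, 0.2]
grip_width: 0.0505
grasp_force: 0.0
```

Emit:
jog_arm(
  hand=[0.028, 0.028, 0.028, 0.028, 0.028],
  slide=[
    [0, 0, 0],
    [0, 0, 0],
    [0, 0, 0],
    [0, 0, 0],
    [0, 0, 0],
  ],
  spin=[0, 0, 0, 0, 0],
  grip_force=20,
)

```text
t: 12.25
tool_pos: [0.5497, -0.3136, 0.0053]
tcp_rot: [[-0.982, 0.187, 0.0], [0.187, 0.982, -0.0], [-0.0, -0.0, -1.0]]
force: [-0.1, -0.5, -0.0]
grip_width: 0.0318
grasp_force: 19.9
```

Emit:
jog_arm(
  hand=[0.028, 0.028, 0.028, 0.028, 0.028, 0.028],
  slide=[
    [0, 0, -0.015],
    [0, 0, -0.03],
    [0, 0, -0.04],
    [0, 0, -0.04],
    [0, 0, -0.03],
    [0, 0, 0],
  ],
  spin=[0, 0, 0, 0, 0, 0],
)

```text
t: 13.0
tool_pos: [0.5514, -0.3149, 0.1649]
tcp_rot: [[-0.982, 0.187, 0.006], [0.187, 0.982, -0.005], [-0.007, -0.004, -1.0]]
force: [-0.2, 0.3, -1.0]
grip_width: 0.0316
grasp_force: 19.9
```

Emit:
jog_arm(
  hand=[0.028, 0.028, 0.028, 0.028, 0.028, 0.028, 0.028, 0.028, 0.028],
  slide=[
    [0.012, 0.045, 0],
    [0.016, 0.055, 0],
    [0.016, 0.055, 0],
    [0.016, 0.055, 0],
    [0.012, 0.045, 0],
    [0.008, 0.03, 0],
    [0, 0, 0.035],
    [0, 0, 0.03],
    [0, 0, 0],
  ],
  spin=[0, 0, 0, 0, 0, 0, 0, 0, 0],
)

```text
t: 14.12
tool_pos: [0.5208, -0.0178, 0.0912]
tcp_rot: [[-0.982, 0.186, -0.009], [0.186, 0.982, 0.002], [0.009, 0.0, -1.0]]
force: [-0.6, -0.3, -1.3]
grip_width: 0.0316
grasp_force: 20.0
```

```bash
python3 - <<'E'
from h import *
np.set_printoptions(precision=4,suppress=True)
s=bot.state();T=s["tool_pos"];print(s["t"],T,s["tcp_rot"][2])
o=[]
for c,k in(("top",5),("side",7)):
    im=bot.grab_frame(c);q=proj(c,[.525,-.0195,.09]).round().astype(int)
    w,h=int(200/k),int(270/k);x0,y0=q-[w,h]
    z=cv2.resize(im[y0:y0+2*h,x0:x0+2*w],None,fx=k,fy=k,interpolation=cv2.INTER_CUBIC)
    def pl(cx,r,zz,col):
        cv2.polylines(z,[np.array([((proj(c,[cx[0]+r*np.cos(a),cx[1]+r*np.sin(a),zz])-[x0,y0]+.5)*k).round() for a in np.linspace(0,6.3,40)],int)],False,col,1)
    pl((.525,-.0195),.032,.072,(0,255,0)); pl(T,.016,T[2]-.002,(255,0,255)); pl(T,.016,T[2]+.046,(0,255,255))
    o.append(cv2.copyMakeBorder(z,0,540-z.shape[0],0,400-z.shape[1],0))
    print(c,x0,y0,k)
cv2.imwrite("pics/hov.png",np.hstack(o))
E
```

```text
14.125 [ 0.5208 -0.0178  0.0912] [ 0.0091  0.0003 -1.    ]
top 320 184 5
side 323 251 7
```

View pics/hov.png

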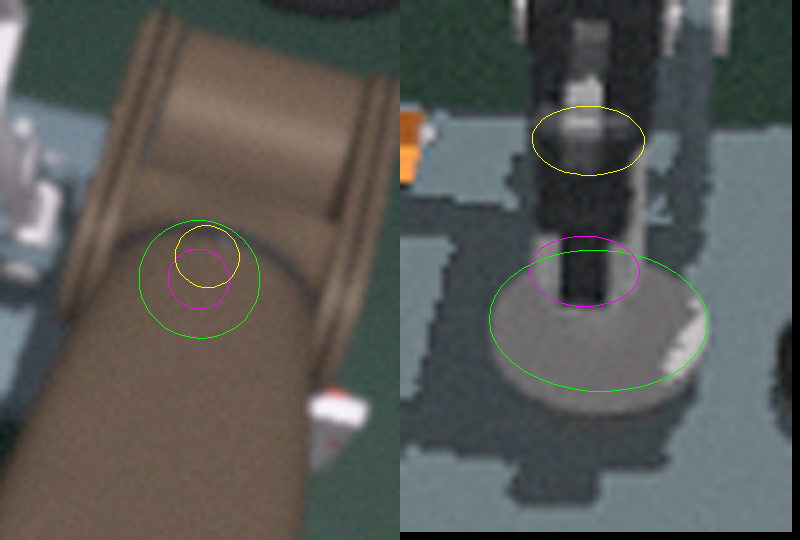

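The side view shows the spring base just behind and above the plate, with the finger in front of it. The plate's ellipse centre in the crop is near (599,327) and the spring column near 587. The arm was still settling about 3 mm short in x when I took this, so the target looks right. I'll settle and lower, watching the force.

Emit:
jog_arm(
  hand=[0.028, 0.028, 0.028, 0.028],
  slide=[
    [0, 0, 0],
    [0, 0, 0],
    [0, 0, 0.008],
    [0, 0, 0],
  ],
  spin=[0, 0, 0, 0],
)

```text
t: 14.72
tool_pos: [0.5236, -0.0186, 0.0866]
tcp_rot: [[-0.982, 0.187, -0.002], [0.187, 0.982, 0.0], [0.002, 0.0, -1.0]]
force: [0.7, 0.3, -0.7]
grip_width: 0.0318
grasp_force: 20.0
```

Emit:
jog_arm(
  hand=[0.028, 0.028, 0.028, 0.028],
  slide=[
    [0, 0, 0.004],
    [0, 0, 0.003],
    [0, 0, 0],
    [0, 0, 0],
  ],
  spin=[0, 0, 0, 0],
)

```text
t: 15.22
tool_pos: [0.5243, -0.0187, 0.0803]
tcp_rot: [[-0.982, 0.187, 0.0], [0.187, 0.982, -0.0], [-0.0, -0.0, -1.0]]
force: [-0.3, 0.6, 0.4]
grip_width: 0.0314
grasp_force: 20.0
```

Emit:
jog_arm(
  hand=[0.028, 0.028, 0.028],
  slide=[
    [0, 0, 0.0025],
    [0, 0, 0],
    [0, 0, 0],
  ],
  spin=[0, 0, 0],
)

```text
t: 15.6
tool_pos: [0.5242, -0.0187, 0.0778]
tcp_rot: [[-0.982, 0.187, -0.0], [0.187, 0.982, -0.0], [0.0, -0.0, -1.0]]
force: [-1.0, 0.3, -0.8]
grip_width: 0.0317
grasp_force: 20.0
```

Emit:
jog_arm(
  hand=[0.028, 0.028, 0.028],
  slide=[
    [0, 0, 0.0025],
    [0, 0, 0],
    [0, 0, 0],
  ],
  spin=[0, 0, 0],
)

```text
t: 15.98
tool_pos: [0.5242, -0.0187, 0.0753]
tcp_rot: [[-0.982, 0.187, -0.0], [0.187, 0.982, 0.0], [0.0, 0.0, -1.0]]
force: [0.2, -0.7, -0.0]
grip_width: 0.0317
grasp_force: 20.0
```

Emit:
jog_arm(
  hand=[0.028, 0.028, 0.028],
  slide=[
    [0, 0, 0.002],
    [0, 0, 0],
    [0, 0, 0],
  ],
  spin=[0, 0, 0],
)

```text
t: 16.35
tool_pos: [0.5245, -0.0187, 0.0738]
tcp_rot: [[-0.982, 0.187, 0.001], [0.187, 0.982, -0.0], [-0.001, -0.0, -1.0]]
force: [-0.9, 0.5, 4.2]
grip_width: 0.0316
grasp_force: 20.3
```

Emit:
jog_arm(
  hand=[0.05, 0.05, 0.05, 0.05, 0.05, 0.05, 0.06, 0.06, 0.06, 0.06, 0.06],
  slide=[
    [0, 0, 0],
    [0, 0, 0],
    [0, 0, 0],
    [0, 0, -0.03],
    [0, 0, -0.05],
    [0, 0, -0.055],
    [0, 0, -0.06],
    [0, 0, -0.06],
    [0, 0, -0.045],
    [0, 0, 0],
    [0, 0, 0],
  ],
  spin=[0, 0, 0, 0, 0, 0, 0, 0, 0, 0, 0],
)

```text
t: 17.73
tool_pos: [0.5239, -0.0186, 0.3722]
tcp_rot: [[-0.982, 0.187, -0.001], [0.187, 0.982, 0.0], [0.001, 0.0, -1.0]]
force: [-0.7, -0.4, -1.0]
grip_width: 0.0599
grasp_force: 0.0
```

```bash
python3 - <<'E'
from h import *
im=bot.grab_frame("side");q=proj("side",[.525,-.0195,.09]).round().astype(int);x0,y0=q-[45,50]
a=cv2.resize(im[y0:y0+80,x0:x0+90],None,fx=5,fy=5,interpolation=cv2.INTER_CUBIC)
cv2.imwrite("pics/seat.png",a);cv2.imwrite("pics/full_seat.png",im);print(x0,y0,bot.state()["tool_pos"],bot.state()["t"])
E
```

```text
306 239 [ 0.52360339 -0.01856243  0.37122757] 17.775
```

View pics/seat.png

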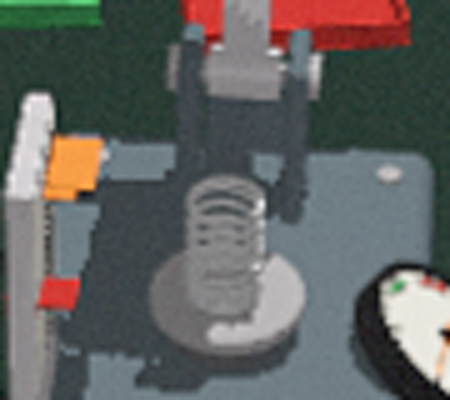

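The spring stands upright and centred on the plate, at about (227,245) in the crop. The orange pointer is at (75,168) and the red mark at (60,293). Now the lever bar.

Emit:
jog_arm(
  hand=[0.06, 0.06, 0.06, 0.06, 0.06, 0.06, 0.06],
  slide=[
    [0, 0.04, 0],
    [0, 0.05, 0],
    [0, 0.038, 0],
    [0, 0, 0],
    [0, 0, 0.03],
    [0, 0, 0.025],
    [0, 0, 0],
  ],
  spin=[0, 0, 0, 0, 0, 0, 0],
)

```text
t: 18.65
tool_pos: [0.5464, 0.106, 0.3142]
tcp_rot: [[-0.982, 0.188, -0.008], [0.188, 0.982, -0.001], [0.008, -0.002, -1.0]]
force: [-0.2, 0.2, 0.7]
grip_width: 0.0601
grasp_force: 0.0
```

Emit:
jog_arm(
  hand=[0.01, 0.01, 0.01, 0.01, 0.01, 0.01],
  slide=[
    [0, 0, 0],
    [0, 0, 0],
    [0, 0, 0],
    [0, 0, 0],
    [0, 0, 0],
    [0, 0, 0],
  ],
  spin=[0, 0, 0, 0, 0, 0],
  grip_force=25,
)

```text
t: 19.4
tool_pos: [0.5487, 0.1073, 0.3198]
tcp_rot: [[-0.982, 0.186, 0.003], [0.186, 0.982, 0.0], [-0.003, 0.001, -1.0]]
force: [1.1, 1.1, 6.0]
grip_width: 0.0171
grasp_force: 25.0
```

Emit:
jog_arm(
  hand=[0.01, 0.01, 0.01],
  slide=[
    [0, -0.0218, -0.0028],
    [0, -0.033, 0],
    [0, 0, 0],
  ],
  spin=[0, 0, 0],
)

```text
t: 19.77
tool_pos: [0.5386, 0.0512, 0.3223]
tcp_rot: [[-0.982, 0.189, 0.003], [0.189, 0.982, -0.002], [-0.004, -0.001, -1.0]]
force: [2.3, -1.1, 5.5]
grip_width: 0.0172
grasp_force: 25.3
```

Emit:
jog_arm(
  hand=[0.01, 0.01, 0.01, 0.01, 0.01, 0.01, 0.01, 0.01, 0.01, 0.01],
  slide=[
    [0, -0.0326, 0.0047],
    [0, -0.0315, 0.0097],
    [0, -0.0298, 0.0142],
    [0, -0.0273, 0.0185],
    [0, -0.0242, 0.0223],
    [0, -0.0206, 0.0258],
    [0, -0.0115, 0.0187],
    [0, -0.0095, 0.0198],
    [0, 0, 0],
    [0, 0, 0],
  ],
  spin=[0, 0, 0, 0, 0, 0, 0, 0, 0, 0],
)

```text
t: 21.02
tool_pos: [0.5059, -0.1307, 0.1873]
tcp_rot: [[-0.982, 0.187, 0.008], [0.187, 0.982, -0.001], [-0.008, 0.001, -1.0]]
force: [9.5, -0.3, -2.6]
grip_width: 0.0167
grasp_force: 24.9
```

```bash
python3 - <<'E'
from h import *
s=bot.state();print(s["t"],s["tool_pos"],s["force"])
im=bot.grab_frame("side");cv2.imwrite("pics/lev_full.png",im)
a=cv2.resize(im[235:355,290:420],None,fx=5,fy=5,interpolation=cv2.INTER_CUBIC);cv2.imwrite("pics/lev.png",a)
E
```

```text
21.025 [ 0.50585817 -0.13069998  0.18731434] [ 9.48253366 -0.33912047 -2.60122962]
```

View pics/lev.png

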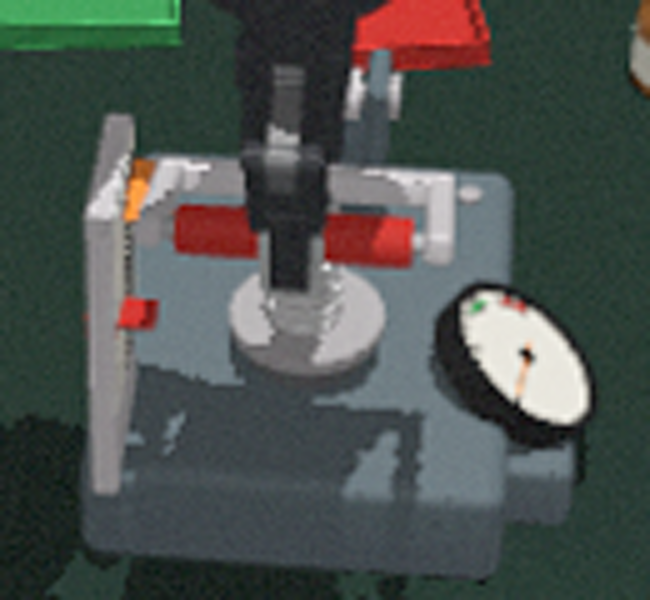

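The lever is near 0.4 rad. The dial centre in the crop is (526,354), with the needle pointing down to (517,400), which is about 0. The green sector is at (478,308) and the red at (512,303), so the needle turns clockwise through the left side. There is some sideways load, which I'll relax while going on down, and I'll read the needle numerically.

```bash
cat > needle.py <<'E'
from h import *
A=np.array([-56,-30.])/5;B=np.array([-8,45.])/5;C=np.array([395.2,305.8])
def read(im,v=0):
    a=im.astype(float);o=a[...,2]-a[...,0]  # red minus blue
    Y,X=np.mgrid[:480,:640];sc=np.linalg.solve(np.stack([A,B],1),np.stack([X-C[0],Y-C[1]]).reshape(2,-1)).reshape(2,480,640)
    r=np.hypot(*sc);th=np.arctan2(sc[0],sc[1])
    m=(r>.2)&(r<.75);w=np.where(m,np.clip(o-o[m].mean()-1.0*o[m].std(),0,None),0)
    return np.arctan2((w*np.sin(th)).sum(),(w*np.cos(th)).sum()),w.sum(),np.hypot((w*np.sin(th)).sum(),(w*np.cos(th)).sum())/w.sum()
if __name__=="__main__":
    import sys
    im=cv2.imread(sys.argv[1]) if len(sys.argv)>1 else bot.grab_frame("side")
    cv2.imwrite("pics/last.png",im)
    s=bot.state();print("needle",read(im),s["t"],s["tool_pos"],np.round(s["force"],1))
E
for f in pics/side0.png pics/full_seat.png pics/lev_full.png; do python3 needle.py $f|cut -c1-90; done
```

```text
needle (np.float64(0.07754137513757976), np.float64(366.5237952409524), np.float64(0.79548
needle (np.float64(0.11824553879802219), np.float64(329.5131000812704), np.float64(0.72020
needle (np.float64(0.11303202737063328), np.float64(328.70882793583314), np.float64(0.7409
```

Emit:
jog_arm(
  hand=[0.01, 0.01, 0.01, 0.01, 0.01],
  slide=[
    [-0.003, 0, 0],
    [0, -0.0076, 0.0207],
    [0, -0.003, 0.0106],
    [0, 0, 0],
    [0, 0, 0],
  ],
  spin=[0, 0, 0, 0, 0],
)

```text
t: 21.7
tool_pos: [0.5041, -0.1409, 0.1555]
tcp_rot: [[-0.982, 0.187, 0.0], [0.187, 0.982, 0.001], [0.0, 0.001, -1.0]]
force: [4.4, 0.1, -1.8]
grip_width: 0.0171
grasp_force: 25.0
```

```bash
python3 needle.py
```

```text
needle (np.float64(0.11770560746173986), np.float64(330.2628794360197), np.float64(0.7301968221219888)) 21.75 [ 0.5041102  -0.14090501  0.15571485] [ 4.   1.  -2.4]
```

Emit:
jog_arm(
  hand=[0.01, 0.01, 0.01, 0.01],
  slide=[
    [-0.002, -0.0024, 0.0107],
    [0, -0.0019, 0.0108],
    [0, 0, 0],
    [0, 0, 0],
  ],
  spin=[0, 0, 0, 0],
)

```text
t: 22.25
tool_pos: [0.5036, -0.1451, 0.1338]
tcp_rot: [[-0.982, 0.187, -0.005], [0.187, 0.982, 0.003], [0.005, 0.002, -1.0]]
force: [-4.1, 4.4, 0.8]
grip_width: 0.0168
grasp_force: 25.2
```

```bash
python3 needle.py
```

```text
needle (np.float64(0.9642945560520615), np.float64(364.16495397153193), np.float64(0.9972588459422815)) 22.3 [ 0.50360245 -0.14511954  0.13392342] [-5.3  4.4  0.7]
```

Emit:
jog_arm(
  hand=[0.01, 0.01, 0.01, 0.01],
  slide=[
    [0.0008, -0.0012, 0.006],
    [0, -0.0007, 0.006],
    [0, 0, 0],
    [0, 0, 0],
  ],
  spin=[0, 0, 0, 0],
)

```text
t: 22.8
tool_pos: [0.5034, -0.1464, 0.1228]
tcp_rot: [[-0.982, 0.187, -0.002], [0.187, 0.982, 0.003], [0.003, 0.003, -1.0]]
force: [-2.9, 5.9, 3.3]
grip_width: 0.0169
grasp_force: 25.5
```

```bash
python3 needle.py
```

```text
needle (np.float64(1.558498920546257), np.float64(392.8014633696579), np.float64(0.8715955205133702)) 22.85 [ 0.50337328 -0.14640009  0.12284546] [-2.6  5.4  3.3]
```

Emit:
jog_arm(
  hand=[0.01, 0.01, 0.01],
  slide=[
    [0, -0.0004, 0.006],
    [0, 0, 0],
    [0, 0, 0],
  ],
  spin=[0, 0, 0],
)

```text
t: 23.22
tool_pos: [0.5033, -0.1468, 0.1171]
tcp_rot: [[-0.982, 0.187, -0.002], [0.187, 0.982, 0.003], [0.003, 0.003, -1.0]]
force: [-3.6, 6.5, 4.0]
grip_width: 0.0169
grasp_force: 25.6
```

```bash
python3 needle.py; python3 -c "
import cv2;a=cv2.imread('pics/last.png')
b=cv2.resize(a[280:335,370:420],None,fx=10,fy=10,interpolation=2);c=cv2.resize(a[255:310,300:325],None,fx=10,fy=10,interpolation=2)
cv2.imwrite('pics/dial.png',cv2.hconcat([b,c]))"
```

```text
needle (np.float64(1.7906227225777955), np.float64(422.499370939145), np.float64(0.825143763347923)) 23.275 [ 0.5033268  -0.14687954  0.11713291] [-3.6  6.5  3.9]
```

View pics/dial.png

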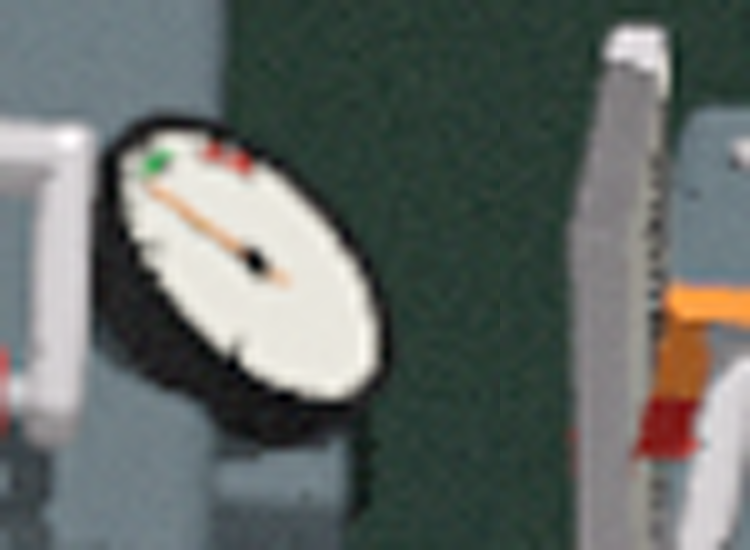

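The needle, with its tip at (150,190), is just short of the green patch at (155,160), which fits a reading of about 1.77. I'll go about 4.5 mm further and hold.

Emit:
jog_arm(
  hand=[0.01, 0.01, 0.01, 0.01],
  slide=[
    [0, -0.0001, 0.0045],
    [0, 0, 0],
    [0, 0, 0],
    [0, 0, 0],
  ],
  spin=[0, 0, 0, 0],
)

```text
t: 23.78
tool_pos: [0.5033, -0.1471, 0.1129]
tcp_rot: [[-0.982, 0.187, -0.002], [0.187, 0.982, 0.003], [0.003, 0.002, -1.0]]
force: [-4.8, 6.2, 6.2]
grip_width: 0.0169
grasp_force: 25.6
```

```bash
python3 needle.py; python3 -c "
import cv2;a=cv2.imread('pics/last.png')
b=cv2.resize(a[280:335,370:420],None,fx=10,fy=10,interpolation=2);c=cv2.resize(a[255:310,300:325],None,fx=10,fy=10,interpolation=2)
cv2.imwrite('pics/dial2.png',cv2.hconcat([b,c]))"
```

```text
needle (np.float64(1.9295763444643204), np.float64(463.0884475112028), np.float64(0.8233777232199349)) 23.825 [ 0.50328367 -0.14705773  0.11285662] [-4.8  6.9  5. ]
```

View pics/dial2.png

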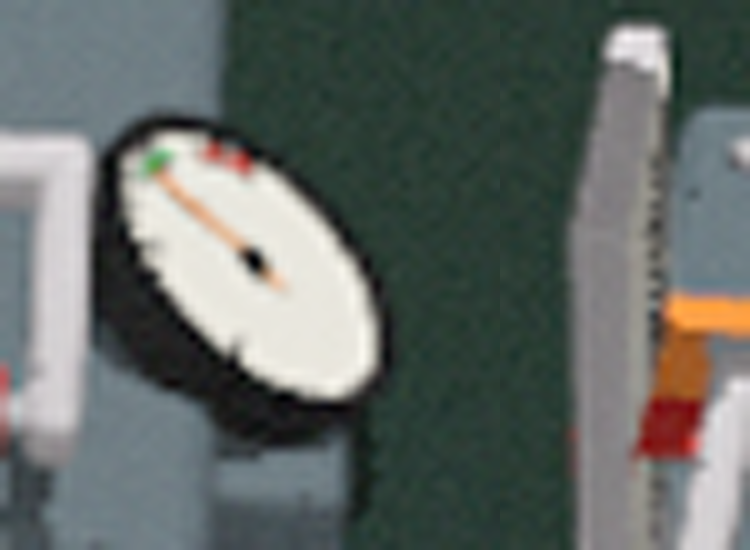

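The needle is in the middle of the green, with its tip at (157,165). I'll hold it for a second, then swing the lever back up.

Emit:
jog_arm(
  hand=[0.01, 0.01, 0.01, 0.01, 0.01, 0.01, 0.01, 0.01, 0.01, 0.01],
  slide=[
    [0, 0, 0],
    [0, 0, 0],
    [0, 0, 0],
    [0, 0, 0],
    [0, 0, 0],
    [0, 0, 0],
    [0, 0, 0],
    [0, 0, 0],
    [0, 0, 0],
    [0, 0, 0],
  ],
  spin=[0, 0, 0, 0, 0, 0, 0, 0, 0, 0],
)

```text
t: 25.08
tool_pos: [0.5033, -0.1471, 0.1129]
tcp_rot: [[-0.982, 0.187, -0.002], [0.187, 0.982, 0.003], [0.003, 0.002, -1.0]]
force: [-4.9, 5.7, 4.6]
grip_width: 0.0169
grasp_force: 25.6
```

```bash
python3 needle.py; cp pics/last.png pics/held.png
```

```text
needle (np.float64(1.9262135641642257), np.float64(458.7208886996732), np.float64(0.8265817921679995)) 25.125 [ 0.50328724 -0.1470642   0.11287519] [-4.5  6.5  5.3]
```

Emit:
jog_arm(
  hand=[0.01, 0.01, 0.01, 0.01, 0.01, 0.01, 0.01, 0.01, 0.01],
  slide=[
    [0, 0.0012, -0.0105],
    [0, 0.0018, -0.012],
    [0, 0.0019, -0.0108],
    [0.002, 0.0018, -0.0107],
    [0, 0.003, -0.0106],
    [0.002, 0.0076, -0.0207],
    [0, 0.0095, -0.0198],
    [0, 0.0115, -0.0187],
    [0, 0, 0],
  ],
  spin=[0, 0, 0, 0, 0, 0, 0, 0, 0],
)

```text
t: 26.25
tool_pos: [0.5099, -0.109, 0.2282]
tcp_rot: [[-0.983, 0.186, 0.009], [0.186, 0.983, -0.0], [-0.009, 0.001, -1.0]]
force: [7.0, 2.8, -4.1]
grip_width: 0.017
grasp_force: 25.0
```

Emit:
jog_arm(
  hand=[0.01, 0.01, 0.01, 0.01, 0.01, 0.01, 0.01, 0.01, 0.01, 0.01],
  slide=[
    [0, 0.0206, -0.0258],
    [0, 0.0242, -0.0223],
    [0, 0.0273, -0.0185],
    [0, 0.0298, -0.0142],
    [0, 0.0315, -0.0097],
    [0, 0.0326, -0.0047],
    [0, 0.033, 0],
    [0, 0.0225, 0.0028],
    [0, 0, 0],
    [0, 0, 0],
  ],
  spin=[0, 0, 0, 0, 0, 0, 0, 0, 0, 0],
)

```text
t: 27.5
tool_pos: [0.5489, 0.1077, 0.3197]
tcp_rot: [[-0.982, 0.187, 0.002], [0.187, 0.982, 0.001], [-0.002, 0.001, -1.0]]
force: [-1.7, 1.6, 2.8]
grip_width: 0.0168
grasp_force: 26.2
```

Lever is back up. I'll release it, rise and return over the spring, then read the pointer.

Emit:
jog_arm(
  hand=[0.06, 0.06, 0.06, 0.06, 0.06, 0.06, 0.06, 0.06, 0.06],
  slide=[
    [0, 0, 0],
    [0, 0, 0],
    [0, 0, -0.002],
    [0, 0, -0.025],
    [0, 0, -0.03],
    [0, -0.03, 0],
    [0, -0.05, 0],
    [0, -0.048, 0],
    [0, 0, 0],
  ],
  spin=[0, 0, 0, 0, 0, 0, 0, 0, 0],
)

```text
t: 28.62
tool_pos: [0.5242, -0.0206, 0.3754]
tcp_rot: [[-0.982, 0.191, 0.0], [0.191, 0.982, -0.001], [-0.0, -0.001, -1.0]]
force: [0.1, 0.4, 0.7]
grip_width: 0.0597
grasp_force: 0.0
```

```bash
python3 - <<'E'
from h import *
np.set_printoptions(precision=4,suppress=True)
p=np.array([.5243,-.0187,np.radians(-10.6)])
def W(X):
    c,s=np.cos(p[2]),np.sin(p[2]);return np.array([p[0]+c*X[0]-s*X[1],p[1]+s*X[0]+c*X[1],X[2]])
L={}
for k in range(3):
    im=bot.grab_frame("side")
    for n in("pointer","mark"):
        L.setdefault(n,[]).append([np.round(m["location"],1).tolist()+[round(m["p"],2)] for m in bot.mark_of("side",n)[:2]])
print(L,bot.state()["t"],bot.state()["tool_pos"])
print(tri)
for y in(-.03,-.045,-.06,-.08):print(y,[proj("side",W((-.073,y,z))) for z in(.185,.15,.13,.11)])
x0,y0=295,245
a=cv2.resize(im[y0:y0+75,x0:x0+100],None,fx=8,fy=8,interpolation=cv2.INTER_CUBIC)
cv2.imwrite("pics/ptr.png",a);cv2.imwrite("pics/ptr_full.png",im)
E
```

```text
{'pointer': [[[315.5, 289.2, 0.46]], [[351.3, 323.8, 0.55], [317.7, 291.1, 0.53]], [[319.1, 291.5, 0.46]]], 'mark': [[[316.6, 293.8, 0.53]], [[315.3, 294.8, 0.52], [382.5, 439.9, 0.43]], []]} 29.075 [ 0.5247 -0.0172  0.3753]
<function tri at 0x7f7241dde0c0>
-0.03 [array([312.3665, 257.8779]), array([312.6449, 272.361 ]), array([312.8004, 280.3992]), array([312.9532, 288.2695])]
-0.045 [array([311.3195, 262.5769]), array([311.6209, 277.1313]), array([311.7892, 285.2053]), array([311.9546, 293.1081])]
-0.06 [array([310.2488, 267.3824]), array([310.5744, 282.0067]), array([310.7561, 290.1157]), array([310.9347, 298.0499])]
-0.08 [array([308.7833, 273.9611]), array([309.1429, 288.6763]), array([309.3435, 296.8302]), array([309.5406, 304.8047])]
```

View pics/ptr.png

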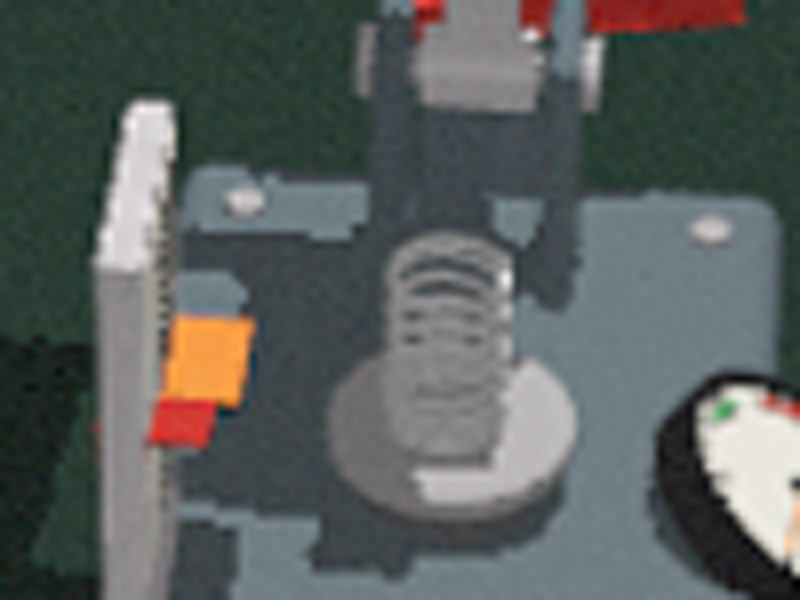

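The orange pointer top face spans rows 315–405 and columns 160–255 of the crop. The red mark is just in front of it, at rows 400–447 and columns 148–215. Both are horizontal tabs, so comparing their heights means separating depth from height. I'll fit both as boxes on the post face, using the side and top images.

```bash
cat > pm.py <<'E'
from h import *
np.set_printoptions(precision=2,suppress=True)
ims=[bot.grab_frame("side") for _ in range(6)]
cv2.imwrite("pics/avg.png",np.mean(ims,0).astype(np.uint8)); np.save("avg.npy",np.mean(ims,0))
def seg(im,box,col,k=6):
    x0,y0,x1,y1=box
    a=cv2.resize(im[y0:y1,x0:x1].astype(np.float32),None,fx=k,fy=k,interpolation=cv2.INTER_CUBIC)
    b,g,r=a[...,0],a[...,1],a[...,2]
    m=((r>110)&(r-b>90)&(g>.4*r)) if col=="o" else ((r>100)&(g<.35*r))
    n,l,s,c=cv2.connectedComponentsWithStats(m.astype(np.uint8))
    for i in range(1,n):
        if s[i,4]>20:
            cs=max(cv2.findContours((l==i).astype(np.uint8),0,1)[0],key=len)
            ap=cv2.approxPolyDP(cv2.convexHull(cs),3,True)[:,0]
            print("  ",col,"area",s[i,4]/k/k,"cen",(c[i]+.5)/k-.5+[x0,y0],"poly",((ap+.5)/k-.5+[x0,y0]).tolist())
av=np.mean(ims,0)
print("side now");[seg(av,(305,275,335,310),c) for c in"or"]
print("side start");[seg(np.mean([cv2.imread(f"pics/{f}.png").astype(float) for f in("side0","r_side","full_seat")],0),(305,258,335,310),c) for c in"or"]
print("top start");[seg(np.mean([cv2.imread(f"pics/{f}.png").astype(float) for f in("top0","r_top")],0),(355,240,400,285),c) for c in"or"]
p=np.array([.5243,-.0187,np.radians(-10.6)])
def W(X):
    c,s=np.cos(p[2]),np.sin(p[2]);return np.array([p[0]+c*X[0]-s*X[1],p[1]+s*X[0]+c*X[1],X[2]])
for nm,X in(("post front top R",(-.070,-.088,.185)),("post back top R",(-.07,-.024,.185))): print(nm,proj("side",W(X)),proj("top",W(X)))
E
python3 pm.py
```

```text
side now
   o area 106.1388888888889 cen [320.29 289.68] poly [[325.75, 284.5833333333333], [326.0833333333333, 286.0833333333333], [324.25, 294.9166666666667], [313.5833333333333, 299.5833333333333], [313.25, 298.5833333333333], [316.25, 284.75], [317.25, 284.0833333333333]]
   r area 35.25 cen [317.46 297.27] poly [[315.0833333333333, 294.5833333333333], [321.25, 295.0833333333333], [319.9166666666667, 300.0833333333333], [313.75, 299.4166666666667]]
side start
   o area 116.22222222222223 cen [319.86 272.  ] poly [[325.75, 266.5833333333333], [324.25, 276.25], [319.9166666666667, 278.4166666666667], [314.75, 278.25], [314.25, 276.75], [316.25, 266.25], [317.5833333333333, 265.75]]
   o area 3.777777777777778 cen [316.65 295.84] poly [[313.25, 299.25], [314.75, 294.25], [321.25, 294.75], [320.75, 297.9166666666667]]
   r area 33.80555555555556 cen [317.31 297.25] poly [[314.9166666666667, 294.5833333333333], [320.9166666666667, 294.9166666666667], [319.5833333333333, 299.9166666666667], [313.75, 299.4166666666667]]
top start
   o area 89.8888888888889 cen [374.75 256.62] poly [[367.9166666666667, 253.08333333333334], [368.9166666666667, 252.25], [370.9166666666667, 252.25], [379.9166666666667, 254.75], [382.5833333333333, 258.9166666666667], [382.75, 260.75], [378.75, 260.75], [367.4166666666667, 257.4166666666667], [367.0833333333333, 255.91666666666666]]
post front top R [309.81 276.76] [392.42 265.26]
post back top R [314.33 256.13] [366.15 258.58]
```

```bash
cat > pm2.py <<'E'
from h import *
np.set_printoptions(precision=4,suppress=True,linewidth=200)
p=np.array([.5243,-.0187,np.radians(-10.6)])
def W(X):
    c,s=np.cos(p[2]),np.sin(p[2]);return np.array([p[0]+c*X[0]-s*X[1],p[1]+s*X[0]+c*X[1],X[2]])
t=np.mean([cv2.imread(f"pics/{f}.png").astype(float) for f in("top0","r_top")],0)
rr=t[...,2]-t[...,1]; b=t[...,0]
print("red-green top cols 378..394 rows 255..268");print(rr[255:268,378:395].astype(int))
# pointer start: unknown y,z ; x centre fixed
for row_b in(1.2,1.5):
  for x in(-.057,-.054):
    s=least_squares(lambda v:[proj("top",W((x+.002,v[0],v[1])))[0]-374.75,(proj("side",W((x,v[0],v[1])))[1]+row_b-271.6)],[-.045,.165]).x
    z=least_squares(lambda v:[proj("side",W((x,s[0],v[0])))[1]+row_b-289.7],[.125]).x
    print(row_b,x,"pointer y",s[0],"z start",s[1],"z now",z, "side cols",proj("side",W((x,s[0],z[0]))))
    for ym in(-.066,-.07,-.074,-.078):
        zm=least_squares(lambda v:[proj("side",W((x-.002,ym,v[0])))[1]+row_b-297.25],[.125]).x
        print("   mark y",ym,"z",zm,"side col",proj("side",W((x-.002,ym,zm[0])))[0],"(obs 317.4; pointer obs 320.3) top",proj("top",W((x+.003,ym,zm[0]))))
E
python3 pm2.py
```

```text
red-green top cols 378..394 rows 255..268
[[ 87  85  72  29  -6 -16 -17 -16 -15 -19 -19 -20 -19 -20 -21 -21 -19]
 [ 86  86  86  60   4 -12 -16 -15 -16 -18 -17 -19 -18 -19 -23 -21 -21]
 [ 84  84  88  71  24  -3 -13 -14 -17 -20 -20 -18 -18 -19 -18 -20 -18]
 [ 83  82  86  83  62  19  -8 -16 -18 -23 -20 -19 -20 -17 -19 -21 -20]
 [ 80  84  82  86  83  44   3 -12 -16 -20 -18 -18 -20 -18 -21 -18 -18]
 [ 69  75  77  82  89  57  24  11   2  -6 -12 -18 -18 -18 -19 -19 -18]
 [ 34  42  48  60  73  67  63  58  48  32  17  -4 -13 -19 -21 -18 -18]
 [ 10  13  17  24  33  45  58  69  71  69  57  23  -5 -15 -18 -18 -21]
 [  4   4   5   6   9  11  17  26  40  51  53  28   1  -7 -11 -16 -19]
 [  5   3   3   3   3   3   5   8  11  13  15   9   4   1   0  -6 -17]
 [  8   3   4   4   3   3   2   4   4   4   4   4   3   4   2  -3 -15]
 [  6   4   6   6   7   6   4   5   5   3   2   3   3   3   3  -4 -12]
 [  5   1   2   5   4   4   7   5   6   4   4   4   4   3   1  -4 -15]]
1.2 -0.057 pointer y -0.04376914851128243 z start 0.16677794474907406 z now [0.1222] side cols [320.0726 288.5   ]
   mark y -0.066 z 
[... 1383 characters left out ...]
s 320.3) top [384.8298 261.8092]
   mark y -0.078 z [0.1323] side col 316.79686344406247 (obs 317.4; pointer obs 320.3) top [386.5902 261.954 ]
1.5 -0.054 pointer y -0.04302286273330091 z start 0.16718275362905666 z now [0.1226] side cols [321.6447 288.2   ]
   mark y -0.066 z [0.1225] side col 319.18957880785155 (obs 317.4; pointer obs 320.3) top [381.6218 260.3642]
   mark y -0.07 z [0.1259] side col 318.91876817319866 (obs 317.4; pointer obs 320.3) top [383.362  260.5039]
   mark y -0.074 z [0.1292] side col 318.64537249749577 (obs 317.4; pointer obs 320.3) top [385.1125 260.6444]
   mark y -0.078 z [0.1326] side col 318.3693546508192 (obs 317.4; pointer obs 320.3) top [386.8732 260.7857]
```

The result:

- **Pointer:** y ≈ −44 mm in the tester frame, which agrees with the lever pin. Its top is at z ≈ 122–123 mm.
- **Mark:** its front end shows in the top view at column 388.7, giving y ≈ −74.5 mm and z ≈ 127–128 mm.

The pointer is about 5 mm below the mark, so the spring is tired and goes in the red tray. Candidates for that are red (245,215), brown (185,187), green (228,266) and blue (164,262) and (220,363) in the top view. The one at (245,215) is the truly red one, at (0.585, 0.302), and it also showed clearly red in the earlier enlarged tester crop. Next I'll pick the spring.

Emit:
jog_arm(
  hand=[0.055, 0.055, 0.055, 0.055, 0.055, 0.055, 0.055, 0.055, 0.055, 0.055],
  slide=[
    [0, -0.0012, 0],
    [0, 0, 0.05],
    [0, 0, 0.06],
    [0, 0, 0.05],
    [0, 0, 0.03],
    [0, 0, 0.04],
    [0, 0, 0.04],
    [0, 0, 0.02],
    [0, 0, 0.009],
    [0, 0, 0],
  ],
  spin=[0, 0, 0, 0, 0, 0, 0, 0, 0, 0],
)

```text
t: 30.62
tool_pos: [0.5243, -0.0193, 0.0762]
tcp_rot: [[-0.982, 0.187, -0.0], [0.187, 0.982, 0.0], [0.0, 0.0, -1.0]]
force: [1.0, -0.5, 0.4]
grip_width: 0.0549
grasp_force: 0.0
```

Emit:
jog_arm(
  hand=[0.028, 0.028, 0.028, 0.028, 0.028],
  slide=[
    [0, 0, 0],
    [0, 0, 0],
    [0, 0, 0],
    [0, 0, 0],
    [0, 0, 0],
  ],
  spin=[0, 0, 0, 0, 0],
  grip_force=20,
)

```text
t: 31.25
tool_pos: [0.5253, -0.0195, 0.0773]
tcp_rot: [[-0.982, 0.187, 0.003], [0.187, 0.982, -0.001], [-0.003, -0.0, -1.0]]
force: [1.7, -0.3, 5.3]
grip_width: 0.0318
grasp_force: 20.0
```

Emit:
jog_arm(
  hand=[0.028, 0.028, 0.028, 0.028, 0.028, 0.028, 0.028, 0.028],
  slide=[
    [0, 0, -0.01],
    [0, 0, -0.035],
    [0, 0, -0.055],
    [0, 0, -0.06],
    [0, 0, -0.06],
    [0, 0, -0.06],
    [0, 0, -0.035],
    [0, 0, 0],
  ],
  spin=[0, 0, 0, 0, 0, 0, 0, 0],
)

```text
t: 32.25
tool_pos: [0.5246, -0.0192, 0.3949]
tcp_rot: [[-0.982, 0.186, 0.005], [0.186, 0.982, -0.001], [-0.005, -0.0, -1.0]]
force: [0.8, -0.3, 0.2]
grip_width: 0.0311
grasp_force: 20.4
```

Emit:
jog_arm(
  hand=[0.028, 0.028, 0.028, 0.028, 0.028, 0.028, 0.028, 0.028, 0.028],
  slide=[
    [0, 0.025, 0],
    [0, 0.045, 0],
    [0, 0.055, 0],
    [0, 0.055, 0],
    [0, 0.055, 0],
    [0, 0.05, 0],
    [0, 0.0305, 0],
    [0, 0.011, 0],
    [0, 0, 0],
  ],
  spin=[0, 0, 0, 0, 0, 0, 0, 0, 0],
)

```text
t: 33.38
tool_pos: [0.5847, 0.3013, 0.3893]
tcp_rot: [[-0.983, 0.186, -0.003], [0.186, 0.983, -0.002], [0.003, -0.002, -1.0]]
force: [0.6, 0.2, -0.5]
grip_width: 0.0317
grasp_force: 20.4
```

Emit:
jog_arm(
  hand=[0.028, 0.028, 0.028, 0.028, 0.028, 0.028, 0.028, 0.028, 0.028, 0.028, 0.028],
  slide=[
    [0, 0, 0.04],
    [0, 0, 0.055],
    [0, 0, 0.055],
    [0, 0, 0.055],
    [0, 0, 0.055],
    [0, 0, 0.045],
    [0, 0, 0.03],
    [0, 0, 0.02],
    [0, 0, 0.01],
    [0, 0, 0],
    [0, 0, 0],
  ],
  spin=[0, 0, 0, 0, 0, 0, 0, 0, 0, 0, 0],
)

```text
t: 34.75
tool_pos: [0.5864, 0.3019, 0.028]
tcp_rot: [[-0.982, 0.187, 0.003], [0.187, 0.982, 0.001], [-0.002, 0.001, -1.0]]
force: [0.2, -0.3, -0.4]
grip_width: 0.0318
grasp_force: 20.4
```

Emit:
jog_arm(
  hand=[0.028, 0.028, 0.028, 0.028],
  slide=[
    [0, 0, 0.012],
    [0, 0, 0.004],
    [0, 0, 0],
    [0, 0, 0],
  ],
  spin=[0, 0, 0, 0],
)

```text
t: 35.25
tool_pos: [0.5853, 0.3016, 0.0103]
tcp_rot: [[-0.982, 0.187, -0.0], [0.187, 0.982, -0.0], [0.0, -0.0, -1.0]]
force: [-0.8, -0.1, -0.7]
grip_width: 0.0317
grasp_force: 20.4
```

Emit:
jog_arm(
  hand=[0.028, 0.028, 0.028],
  slide=[
    [0, 0, 0.0015],
    [0, 0, 0],
    [0, 0, 0],
  ],
  spin=[0, 0, 0],
)

```text
t: 35.62
tool_pos: [0.5854, 0.3016, 0.009]
tcp_rot: [[-0.982, 0.187, 0.0], [0.187, 0.982, 0.0], [-0.0, 0.0, -1.0]]
force: [-0.1, 0.0, -0.5]
grip_width: 0.0315
grasp_force: 20.4
```

Emit:
jog_arm(
  hand=[0.028, 0.028, 0.028],
  slide=[
    [0, 0, 0.0015],
    [0, 0, 0],
    [0, 0, 0],
  ],
  spin=[0, 0, 0],
)

```text
t: 36.0
tool_pos: [0.5855, 0.3017, 0.009]
tcp_rot: [[-0.982, 0.186, -0.0], [0.186, 0.982, -0.0], [0.0, -0.0, -1.0]]
force: [-3.0, -1.4, 6.7]
grip_width: 0.0311
grasp_force: 20.9
```

On the floor. Release and rise.

Emit:
jog_arm(
  hand=[0.05, 0.05, 0.05, 0.05, 0.05, 0.05, 0.05, 0.05, 0.05, 0.05],
  slide=[
    [0, 0, 0],
    [0, 0, 0],
    [0, 0, 0],
    [0, 0, -0.02],
    [0, 0, -0.04],
    [0, 0, -0.055],
    [0, 0, -0.055],
    [0, 0, -0.05],
    [0, 0, -0.04],
    [0, 0, 0],
  ],
  spin=[0, 0, 0, 0, 0, 0, 0, 0, 0, 0],
)

```text
t: 37.25
tool_pos: [0.5873, 0.3023, 0.2747]
tcp_rot: [[-0.982, 0.186, 0.011], [0.186, 0.982, 0.004], [-0.01, 0.006, -1.0]]
force: [-0.3, 0.0, 0.0]
grip_width: 0.05
grasp_force: 0.0
```

```bash
python3 - <<'E'
from h import *
im=bot.grab_frame("side");cv2.imwrite("pics/end.png",im)
for n in("spring","tray_bad","lever_bar"):
    print(n,[(np.round(m["location"],1).tolist(),round(m["p"],2)) for m in bot.mark_of("side",n)[:2]])
r=bot.cut_out("side","spring")
for q in r[:2]: print(q["p"],cv2.boundingRect(q["pixels"].astype(np.uint8)))
print("expected base/top",proj("side",[.5855,.3017,.003]),proj("side",[.5855,.3017,.053]),bot.state()["t"],bot.state()["force"])
E
```

```text
spring []
tray_bad [([359.5, 232.8], 0.55)]
lever_bar [([362.2, 153.1], 0.65), ([360.1, 234.4], 0.65)]
0.46 (361, 219, 6, 20)
expected base/top [360.05334137 234.93245369] [360.67755865 218.62917514] 37.5 [-0.27644256 -1.51787401 -0.3059555 ]
```

The spring mask's rows, 219–239, match an upright spring in the red tray (expected 218–238, partly hidden by the lever). The lever bar is back at its starting pixel.

```bash
python3 -c "
from bench import bot
print(bot.hand_in())"
```

```text
the job is handed in; nothing more can be done
None
```

The job is handed in, with no verdict returned: I held the spring in the dial's green sector for over a second, the trailing pointer stopped about 5 mm below the mark by my estimate, and I stood the spring (tired) in the red tray and left the lever up.

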